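# Refit the spring clip that keeps a turntable platter on its spindle

### The arm

A 6-joint arm with a two-finger parallel gripper is mounted at the origin on a cart in front of the work surface, level with it; the furniture and walls round the work are solid. World frame = base frame: x ahead of the robot, y to its left, z up, the work surface at z = 0. Lengths are in m, angles in rad, forces in N, time in s.
With the tool pointing down it reaches from about 0.25 to 0.725 m from the base axis. Payload 4 kg.
Tool frame: the origin (TCP) lies on the centre line of the jaws, within the pads' length; the fingertips stand 17 mm ahead of it and the grasp point (between the pads) lies 2 mm behind it; z points along the fingers, y is the line along which they close (so a half turn about z gives the same grasp; the last joint's range is limited). The gripper opens to 85 mm and grips with 20 to 120 N. Pads are 22 mm wide; open, the fingers measure 114 mm over their backs; the gripper's body (76 mm by 85 mm) begins 54 mm behind the grasp point. The pads swing forward as they close: fully open they stand 13 mm farther back than shut.
Start: joints at [1.196, 0.241, 0.005, 1.335, 0, 1.571], TCP at [0.183, 0.465, 0.248] pointing down, gripper open.
Joint ranges: [-2.72, 2.72], [-1.05, 1.87], [-1.09, 1.28], [-1.99, 2.15], [-1.42, 1.44], [-3.14, 3.14]. Speed limits (rad/s): [2.79, 2.79, 3.14, 3.14, 3.14, 3.14].

### API

Orientations are given as a unit quaternion [x, y, z, w].
In Python, from workcell import get_obs, imaging, order gives the robot as it stands.
- The arm moves only by the tool apply_moves, never from a script. Its argument "targets" is a list that holds one entry, the list of rows, each a list of 5 numbers: the shift along the world's x, y, z in units of 40 mm (1.0 is 40 mm), then the turn about the world's z in degrees, then the gripper command: -1 is shut, 1 is fully open, values between are in proportion. In form: [[[dx, dy, dz, turn, fingers], ...]]. A call has 1 to 8 rows; each row shifts and turns the commanded pose from where the row before left it; what a row does not reach is not made up. A row lasts 1/12 s, in which the tool goes at most 41.7 mm and 7.16 degrees, less where a joint would pass 70% of its speed; a pose out of reach is approached as far as the arm can. A call is refused whole if a number of a shift passes 1 or a number of a turn 7.16, either way. A call with a gripper value outside its range is refused whole. The fingers move at their own pace and stop on an object; the grip force is fixed at half the most. Time passes only in rows, so rows that do not move let the fingers close. It gives the time, the measured TCP pose, the force, the opening and the grip force at its end, in the units of the state.
- get_obs(): the state, without advancing time (a new reading comes with each control period).
- imaging.camera(name): name is "scene" or "side" or "wrist"; returns (picture, depth): 420x560x3 uint8, blue, green, red; 420x560 float32, m along the optical axis (not along the pixel's ray), 0 where there is no reading.
- imaging.get_calibration(name): a dict with "camera_matrix" (3x3 intrinsics, pixels), "k1" (the pictures are not rectified: a ray, as slopes to the right and down, at radius r is drawn at 1 + k1 r^2 times it, then the intrinsics apply), "eye" and "rotation" of the camera in the world; the wrist camera has in their place "hand_eye" (4x4, takes a point from camera to tool coordinates, whose origin is the TCP and whose axes are the flange's). Camera axes: x right, y down, z forward; pixel columns grow to the right and rows downward; lengths in m; the calibration is good to about 2 mm. A picture is of the moment at which its call begins: read the wrist's pose just before it. get_calibration takes no time and is no camera call.
- order.job_done(): hands the job in; it is judged then, once.
The state is a dict: "clock": time; "joint_pos": joint angles; "joint_vel": joint speeds; "tau": joint torques, N m; "eef_pos": TCP position; "tool_rot": TCP orientation; "ft_force": force on the tool from outside, world axes, zero at the start; "ft_torque": the same for the moment, N m; "grip_width": finger opening in m; "grasp_force": force on a finger pad.
Only numpy, scipy, OpenCV 4.12 (cv2) and the standard library are available. Lean on these libraries where they do the work, as an engineer would, in place of code of your own. Each camera call takes 0.05 s, during which the arm holds its last target. There are 200 camera calls.

### The job

Pick up the loose spring clip by its tab, and push it sideways, mouth first and lying flat, into the groove of the turntable's spindle until it snaps fully home around it; then let go of it. The groove's height differs each time: it lies just above the spindle's wide collar, so feel for the collar first. The spindle stands in a rubber bush, so press gently: stop as soon as the clip is home and never shove the spindle as much as two millimetres out of the centre of its bush. Leave the spice jars, fruit, peeler and timer where they are.

Things in the scene. Friction and masses are not known exactly. Their poses are not given: they have to be found in the camera images.
- clip: Loose spring clip lying flat on the worktop, right of the turntable: a steel C of round 7 mm bar, 46 mm wide, 7 mm thick, with two sprung jaws and a black upright tab at the back (-x). Origin: underside, at the centre of the C's bore. +z up; +x points out of the mouth; the flared square tips reach 19 mm ahead of the origin. Mass about 110 g. Fully home, the origin is on the spindle's axis.
- tab (a point): Where to grip the clip: middle of its tab, 37 mm behind the bore centre (clip -x), 27 mm above the clip's underside. The tab is 12 mm thick along clip y from its top (45 mm above the underside) to its foot, and 24 mm long along clip x. The widest part of the clip's back, 28 mm, is between 14 and 24 mm behind the bore centre.
- bore (a point): Centre of the clip's 28 mm bore, 3.5 mm above its underside. The jaws stand 21 mm apart and must spread 3.5 mm each to pass the core. They touch it with the bore about 18 to 20 mm from the spindle's axis; the push rises to about 7 to 12 N some 15 to 7 mm from home, vanishes as the clip snaps in, and rises steeply again when its straight back meets the core.
- jaw_left (a joint): Spread of the clip's left jaw (clip +y) in rad: 0 relaxed, about 0.13 when passing the core, about 0.02 when home. Sprung shut.
- jaw_right (a joint): Spread of the clip's right jaw (clip -y) in rad, as jaw_left.
- spindle_axis (a point): Point on the spindle's upright axis 28 mm above the worktop (platter top); it moves sideways with the spindle, which yields 1 mm per 10 N in every direction and springs back, but never downwards. Groove: all round, core 28 mm diameter, 10 mm high, between a 64 mm diameter collar below (the clip may slide on it) and a 37 mm diameter, 27 mm high head above.
- bush_centre (a point): Rest position of spindle_axis: centre of the rubber bush, 28 mm above the worktop, fixed to the turntable. The spindle is screwed to a different height each time, not measured: its collar's flat top (the groove's lower wall) is 38 to 66 mm above the worktop, the head's top 37 mm higher. The screw holds against pressing.
- turntable: The turntable: round dark wooden platter of 230 mm diameter, top 28 mm above the worktop, on a black foot; it is fixed and does not turn. Origin: centre of its underside on the worktop, below the spindle. Its +x points to the side where the two spice jars stand; the side towards -x (the robot) is free.
- spice_near_left: Spice jar with green lid standing on the platter beyond the spindle, to the left; 46 mm diameter, 106 mm high; origin at its foot. Leave it.
- spice_near_right: The same, to the right. Leave it.
- lemon: Lemon, 83x58x58 mm, on the worktop; origin at its underside. Leave it.
- peeler: Peeler with yellow handle, 170x25x18 mm, on the worktop near the front edge. Leave it.
- timer: White round kitchen timer, 65 mm diameter, 46 mm high, on the worktop to the right. Leave it.
- mandarin: Mandarin, 50 mm, on the worktop to the right, beyond the clip. Leave it.
Not all that is in view belongs to the job. What is shaped like the clip but red is not meant.

How it is judged:
By the outcome, as a careful person would: the job done as asked, in the order asked, and still so for the second after the job is handed in, with the robot touching nothing.
It also fails if it takes over 67 s, if anything falls off the work surface, if the arm or the gripper's body presses on something with over 40 N, if the wrist force passes 120 N, or if a joint passes its speed limit or range.

## Working session

There is one attempt and no reset: what is moved stays moved. The work goes in short steps, Python scripts to look and compute and a tool call to move; the robot and the scene stay as the last step left them, time stands still between calls to the robot, and variables do not carry over. Pictures are saved under pics/ and viewed, at most 10 in all, crops included, and the job is handed in when it is done.

Besides the shell and the picture viewer there is one more tool, called after ">>>" by a JSON object that holds its "fn" and its "kwargs", one argument or row to a line. apply_moves: Moves the arm, as the interface text tells. Its arguments: {"type":"object","properties":{"targets":{"type":"array","items":{"type":"array","items":{"type":"array","items":{"type":"number"}}}}},"required":["targets"]}

```bash
mkdir -p pics; ls
python3 - <<'E'
from workcell import get_obs, imaging
import cv2,numpy as np
o=get_obs(); print(o['clock'],o['eef_pos'],o['tool_rot'],o['ft_force'],o['grip_width'])
for n in['scene','side']:
    p,d=imaging.camera(n); cv2.imwrite(f'pics/{n}0.png',p); np.save(f'/tmp/{n}0.npy',d)
    c=imaging.get_calibration(n); print(n,c)
print(imaging.get_calibration('wrist'))
E
```

```text
pics
0.0 [0.18280404 0.46472918 0.24741773] [ 1.86296788e-01  9.82492957e-01 -1.02656877e-03 -2.06890910e-04] [ 0.55489249 -0.55443942 -0.09423449] 0.0858777400944687
scene {'camera_matrix': array([[379.55587769,   0.        , 275.67078029],
       [  0.        , 379.55587769, 210.07666187],
       [  0.        ,   0.        ,   1.        ]]), 'k1': 0.0009868754686517538, 'eye': array([-0.13541411, -0.52658416,  0.72100249]), 'rotation': array([ 0.79831635, -0.43217347,  0.20847296, -0.36394521])}
side {'camera_matrix': array([[380.14694269,   0.        , 274.4896406 ],
       [  0.        , 380.14694269, 208.3383253 ],
       [  0.        ,   0.        ,   1.        ]]), 'k1': -0.06084019050273605, 'eye': array([0.21802787, 0.79728738, 0.78165141]), 'rotation': array([-0.14666201,  0.88360618, -0.43990827,  0.06489294])}
{'camera_matrix': array([[297.7291699 ,   0.        , 284.54698293],
       [  0.        , 297.7291699 , 205.14538844],
       [  0.        ,   0.        ,   1.        ]]), 'k1': -0.0013914047466952353, 'hand_eye': array([[ 1.60384753e-03, -9.51084905e-01, -3.08925445e-01,
         7.91475871e-02],
       [ 9.99998714e-01,  1.53281129e-03,  4.72644085e-04,
        -3.59356442e-04],
       [ 2.39997563e-05, -3.08925806e-01,  9.51086140e-01,
        -1.26124312e-01],
       [ 0.00000000e+00,  0.00000000e+00,  0.00000000e+00,
         1.00000000e+00]])}
```

View pics/scene0.png

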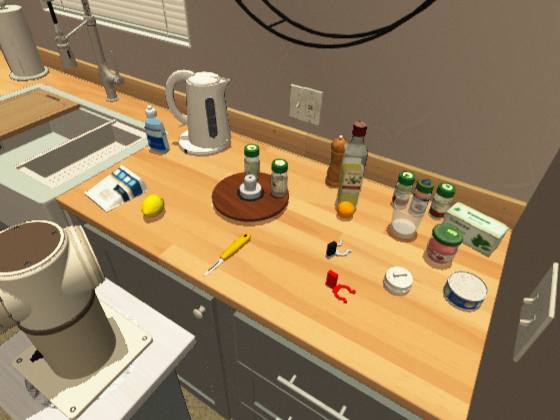

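View pics/side0.png

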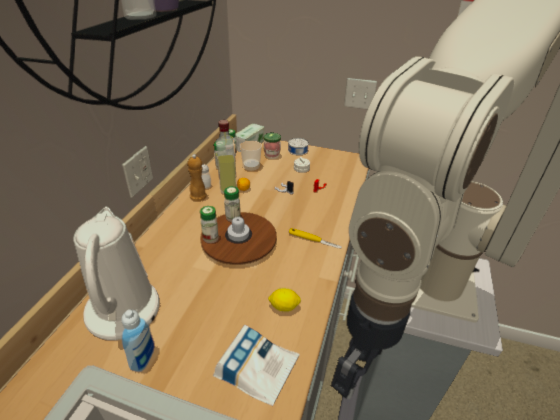

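The scene picture shows the clip's black tab at about (332,248) with its jaws at (342,250), the spindle at (250,187) and the red decoy at (340,287). In the side view the spindle is at (238,232) and the clip at (288,187).

```bash
cat > h.py <<'E'
from workcell import get_obs, imaging
import cv2,numpy as np
from scipy.spatial.transform import Rotation as R
def cam(n):
    o=get_obs(); p,d=imaging.camera(n); return p,d,pose(n,o)
def pose(n,o=None):
    c=imaging.get_calibration(n)
    if n!='wrist': return c,R.from_quat(c['rotation']).as_matrix(),np.array(c['eye'])
    H=c['hand_eye']; T=R.from_quat(o['tool_rot']).as_matrix()
    return c,T@H[:3,:3],T@H[:3,3]+o['eef_pos']
def rays(c,uv):
    K=c['camera_matrix']; s=(np.atleast_2d(uv)-K[:2,2])/K[0,0]
    x=s.copy()
    for _ in range(5): x=s/(1+c['k1']*(x**2).sum(1,keepdims=True))
    return np.c_[x,np.ones(len(x))]
def plane(P,uv,z):
    c,M,e=P; r=rays(c,uv)@M.T; return e+r*((z-e[2])/r[:,2])[:,None]
def cloud(P,d,m=None):
    c,M,e=P; m=(d>0) if m is None else m&(d>0)
    v,u=np.nonzero(m); return e+(rays(c,np.c_[u,v].astype(float))*d[v,u][:,None])@M.T, np.c_[u,v]
def proj(P,X):
    c,M,e=P; q=(np.atleast_2d(X)-e)@M; s=q[:,:2]/q[:,2:]; K=c['camera_matrix']
    return s*(1+c['k1']*(s**2).sum(1,keepdims=True))*K[0,0]+K[:2,2]
E
python3 - <<'E'
from h import *
np.set_printoptions(precision=4,suppress=True)
for n,wt,ws,pl in [('scene',(318,235,358,265),(236,168,264,200),(205,170,295,222)),('side',(270,175,300,200),(222,212,255,245),(195,210,280,265))]:
    p=cv2.imread(f'pics/{n}0.png'); d=np.load(f'/tmp/{n}0.npy'); P=pose(n)
    def w(b): m=np.zeros(d.shape,bool); m[b[1]:b[3],b[0]:b[2]]=1; return m
    C,_=cloud(P,d,w((5,5,555,415))); 
    k=p.max(2)<45
    C,uv=cloud(P,d,w(wt)&k); print(n,'tab',len(C),np.median(C,0),C.min(0),C.max(0))
    C,uv=cloud(P,d,w(wt)); t=C[(C[:,2]>.004)&(C[:,2]<.06)]; print('clip',len(t),t.min(0),t.max(0))
    hsv=cv2.cvtColor(p,cv2.COLOR_BGR2HSV)
    C,uv=cloud(P,d,w(ws)&(hsv[...,1]<70)); s=C[C[:,2]>.04]; print('sp',len(s),s.min(0),s.max(0)); print(np.histogram(s[:,2],np.arange(.03,.12,.005)))
    hi=s[s[:,2]>s[:,2].max()-.006]; print('top',len(hi),hi.mean(0))
    C,uv=cloud(P,d,w(pl)&(p.max(2)<150)); q=C[abs(C[:,2]-.028)<.008]; print('plat',len(q),np.percentile(q,[1,99],axis=0))
    y0,y1,x0,x1=(225,310,290,400) if n=='scene' else (165,210,255,335)
    a=cv2.resize(p[y0:y1,x0:x1],None,fx=5,fy=5,interpolation=2)
    b=cv2.resize(p[pl[1]-20:pl[3],pl[0]:pl[2]],None,fx=4,fy=4,interpolation=2)
    if n=='scene': cv2.imwrite('pics/clipz.png',a)
E
```

```text
scene tab 96 [ 0.5058 -0.297   0.0332] [ 0.4951 -0.3034  0.0101] [ 0.519  -0.2881  0.0462]
clip 183 [ 0.4951 -0.335   0.0041] [ 0.5665 -0.2855  0.0462]
sp 345 [ 0.548  -0.0243  0.04  ] [0.6426 0.0595 0.085 ]
(array([  0,   0,  49, 124,  15,  17,  17,  20,  17,  24,  62,   0,   0,
         0,   0,   0,   0]), array([0.03 , 0.035, 0.04 , 0.045, 0.05 , 0.055, 0.06 , 0.065, 0.07 ,
       0.075, 0.08 , 0.085, 0.09 , 0.095, 0.1  , 0.105, 0.11 , 0.115]))
top 65 [0.5796 0.0069 0.0822]
plat 2288 [[ 0.4697 -0.1022  0.021 ]
 [ 0.682   0.1123  0.0338]]
side tab 39 [ 0.5105 -0.288   0.0306] [ 0.5024 -0.296   0.0087] [ 0.5196 -0.2822  0.0451]
clip 98 [ 0.5001 -0.3317  0.004 ] [ 0.5698 -0.2813  0.0452]
sp 365 [ 0.5524 -0.0559  0.0401] [0.646  0.0429 0.0854]
(array([  0,   0,  62, 129,  13,  16,  23,  19,  16,  23,  61,   3,   0,
         0,   0,   0,   0]), array([0.03 , 0.035, 0.04 , 0.045, 0.05 , 0.055, 0.06 , 0.065, 0.07 ,
       0.075, 0.08 , 0.085, 0.09 , 0.095, 0.1  , 0.105, 0.11 , 0.115]))
top 69 [0.5836 0.0118 0.0823]
plat 2350 [[ 0.4744 -0.0943  0.0213]
 [ 0.673   0.1216  0.0336]]
```

View pics/clipz.png

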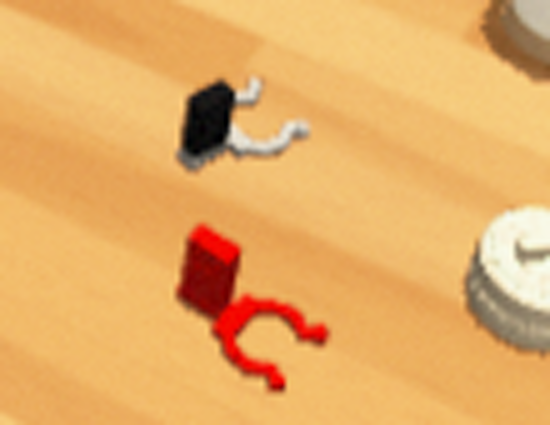

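The zoom shows the clip's black tab at zoomed (208,118) and its two grey tips at (257,85) and (303,130), so the mouth points roughly along +x and slightly to the right. Now I'll bring the wrist camera over it.

>>> {"fn": "apply_moves", "kwargs": {
  "targets": [
    [[0.4, -0.9, 0, 0, 1], [0.4, -0.9, 0, 0, 1], [0.4, -0.9, 0, 0, 1], [0.4, -0.9, 0, 0, 1], [0.4, -0.9, 0, 0, 1], [0.4, -0.9, 0, 0, 1], [0.4, -0.9, 0, 0, 1], [0.4, -0.9, 0, 0, 1]]
  ]
}}

```text
clock: 0.77
eef_pos: [0.311, 0.1754, 0.2481]
tool_rot: [0.186, 0.983, -0.0, -0.0]
ft_force: [1.6, -0.9, 0.2]
grip_width: 0.0855
grasp_force: 0.0
```

>>> {"fn": "apply_moves", "kwargs": {
  "targets": [
    [[0.4, -0.9, 0, 0, 1], [0.4, -0.9, 0, 0, 1], [0.4, -0.9, 0, 0, 1], [0.4, -0.9, 0, 0, 1], [0.4, -0.9, 0, 0, 1], [0.4, -0.9, 0, 0, 1], [0.4, -0.9, 0, 0, 1], [0.4, -0.9, 0, 0, 1]]
  ]
}}

```text
clock: 1.43
eef_pos: [0.4391, -0.1128, 0.248]
tool_rot: [0.187, 0.982, 0.0, -0.0]
ft_force: [0.0, 0.3, -0.1]
grip_width: 0.0855
grasp_force: 0.0
```

>>> {"fn": "apply_moves", "kwargs": {
  "targets": [
    [[0.4, -0.9, 0, 0, 1], [0.4, -0.9, 0, 0, 1], [0.4, -0.9, 0, 0, 1], [0.4, -0.9, -0.2, 0, 1], [0.4, -0.9, -0.2, 0, 1], [0, 0, 0, 0, 1], [0, 0, 0, 0, 1], [0, 0, 0, 0, 1]]
  ]
}}

```text
clock: 2.1
eef_pos: [0.5184, -0.2904, 0.2312]
tool_rot: [0.187, 0.982, 0.001, -0.001]
ft_force: [0.6, -0.3, 0.4]
grip_width: 0.0857
grasp_force: 0.0
```

Run:
```python
from h import *
np.set_printoptions(precision=4,suppress=True)
p,d,P=cam('wrist'); cv2.imwrite('pics/w1.png',p); np.save('/tmp/w1.npy',d)
o=get_obs(); np.savez('/tmp/w1p',e=o['eef_pos'],q=o['tool_rot']); print(o['clock'],o['eef_pos'],o['tool_rot'])
print(proj(P,[[.508,-.293,.045]]))
```

```text
2.15 [ 0.5186 -0.2899  0.2322] [ 0.1861  0.9825  0.0003 -0.0005]
[[278.8804 178.0109]]
```

View pics/w1.png

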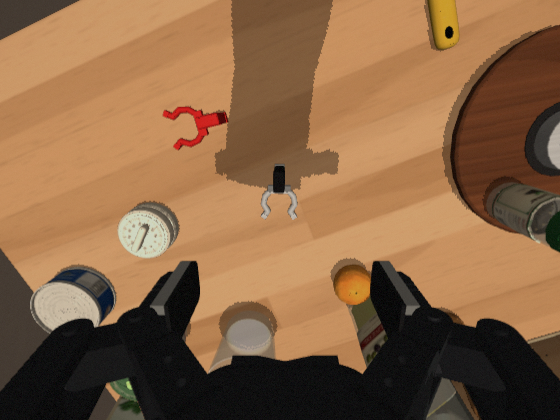

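The wrist view shows the clip at (279,195): tab at (279,179), tips at (267,214) and (296,215). It is nearly aligned with the tool, mouth along tool -x.

Run:
```python
from h import *
np.set_printoptions(precision=4,suppress=True)
p=cv2.imread('pics/w1.png'); d=np.load('/tmp/w1.npy'); f=np.load('/tmp/w1p.npz')
P=pose('wrist',dict(eef_pos=f['e'],tool_rot=f['q']))
w=np.zeros(d.shape,bool); w[155:225,255:305]=1
C,uv=cloud(P,d,w)
hz=C[:,2]; print('table z',np.median(hz))
dz=hz-np.median(hz)
top=C[dz>.037]; print('tabtop',len(top),top.mean(0))
r=C[(dz>.003)&(dz<.012)]; 
hsv=cv2.cvtColor(p,cv2.COLOR_BGR2HSV)
g=w&(hsv[...,1]<60)&(p.max(2)>60); v,u=np.nonzero(g); print('grey',len(u),u.min(),u.max(),v.min(),v.max())
XY=plane(P,np.c_[u,v].astype(float),.0035)[:,:2]
T=R.from_quat(f['q']).as_matrix(); ax=np.array([-T[0,0],-T[1,0]]); ax/=np.linalg.norm(ax)
t0=top.mean(0)[:2]
for _ in range(4):
    ay=np.array([-ax[1],ax[0]]); a=(XY-t0)@ax; b=(XY-t0)@ay
    ctr=[(b[(a>x-.004)&(a<x+.004)].min()+b[(a>x-.004)&(a<x+.004)].max())/2 for x in (.025,.032,.039,.046,.053)]
    k=np.polyfit([.025,.032,.039,.046,.053],ctr,1); 
    m=b>0
    print('centres',np.array(ctr),'a max',a[b>.005].max(),a[b<-.005].max(),'width',b.min(),b.max(),'slope deg',np.degrees(k[0]))
    ax=ax+ay*k[0]; ax/=np.linalg.norm(ax)
    break
print('yaw tool -x',np.degrees(np.arctan2(-T[1,0],-T[0,0])), 'tips->origin from a')
ay=np.array([-T[1,0]*-1*-1,0])
```

```text
table z 0.0018326541504952443
tabtop 262 [ 0.5122 -0.2946  0.0458]
grey 441 261 296 164 219
centres [-0.0009 -0.0009 -0.0009 -0.0004 -0.001 ] a max 0.05856173504483841 0.05725783626342071 width -0.02320537085254407 0.02118187489326352 slope deg 0.2915860964898706
yaw tool -x -21.449311099795548 tips->origin from a
```

>>> {"fn": "apply_moves", "kwargs": {
  "targets": [
    [[-0.08, -0.06, -0.8, 0, 0.2], [-0.08, -0.06, -0.8, 0, 0.2], [0, 0, -0.8, 0, 0.2], [0, 0, -0.8, 0, 0.2], [0, 0, -0.8, 0, 0.2], [0, 0, -0.6, 0, 0.2], [0, 0, 0, 0, 0.2], [0, 0, 0, 0, 0.2]]
  ]
}}

```text
clock: 2.82
eef_pos: [0.5119, -0.2939, 0.0485]
tool_rot: [0.186, 0.983, 0.0, -0.001]
ft_force: [-0.4, -0.3, 0.7]
grip_width: 0.051
grasp_force: 0.0
```

Run:
```python
from h import *
p,d,P=cam('wrist'); cv2.imwrite('pics/w2.png',p)
```

```text
(no output)
```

View pics/w2.png

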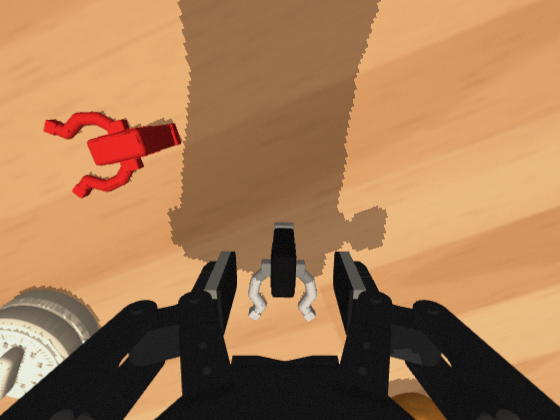

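The tab, at (283,260), stands midway between the pads at (228,285) and (345,285). I'll go down and grip.

>>> {"fn": "apply_moves", "kwargs": {
  "targets": [
    [[0, 0, -0.3, 0, 0.2], [0, 0, -0.29, 0, 0.2], [0, 0, 0, 0, -1], [0, 0, 0, 0, -1], [0, 0, 0, 0, -1], [0, 0, 0, 0, -1], [0, 0, 0, 0, -1], [0, 0, 0, 0, -1]]
  ]
}}

```text
clock: 3.53
eef_pos: [0.5134, -0.296, 0.0259]
tool_rot: [0.186, 0.982, -0.0, 0.001]
ft_force: [-1.1, 0.7, 5.4]
grip_width: 0.0113
grasp_force: 58.9
```

>>> {"fn": "apply_moves", "kwargs": {
  "targets": [
    [[0, 0, 0, 0, -1], [0, 0, 0, 0, -1], [0, 0, 0, 0, -1], [0, 0, 0, 0, -1], [0, 0, 0.2, 0, -1], [0, 0, 0.4, 0, -1], [0, 0, 0.4, 0, -1], [0, 0, 0, 0, -1]]
  ]
}}

```text
clock: 4.2
eef_pos: [0.5144, -0.2965, 0.0678]
tool_rot: [0.186, 0.982, -0.001, 0.002]
ft_force: [0.7, -0.8, -0.2]
grip_width: 0.0116
grasp_force: 58.3
```

Run:
```python
from h import *
np.set_printoptions(precision=4,suppress=True)
from scipy.optimize import least_squares
for n,b in [('scene',(235,140,295,210)),('side',(195,180,245,225))]:
    p=cv2.imread(f'pics/{n}0.png'); d=np.load(f'/tmp/{n}0.npy'); P=pose(n)
    h=cv2.cvtColor(p,cv2.COLOR_BGR2HSV); w=np.zeros(d.shape,bool); w[b[1]:b[3],b[0]:b[2]]=1
    g=(w&(h[...,0]>40)&(h[...,0]<85)&(h[...,1]>80)).astype(np.uint8)
    k,l,s,c=cv2.connectedComponentsWithStats(g)
    for i in range(1,k):
        if s[i,4]>40:
            C,_=cloud(P,d,l==i); t=C[C[:,2]>.128]; print(n,'lid',s[i],t.mean(0),t.min(0),t.max(0))
    b2=(205,170,295,222) if n=='scene' else (195,210,280,265)
    C,_=cloud(P,d,slice(None) is None)if 0 else cloud(P,d)
    m=(C[:,0]>.42)&(C[:,0]<.75)&(abs(C[:,1]-.01)<.16)
    q=C[m&(abs(C[:,2]-.029)<.006)]; r=np.hypot(q[:,0]-.58,q[:,1]-.01)
    # platter rim: outermost points per angle, circle fit
    A=np.arctan2(q[:,1]-.01,q[:,0]-.58); pts=[]
    for a in np.arange(-3.1,3.1,.15):
        s_=(abs(A-a)<.075)
        if s_.sum()>5:
            j=np.nonzero(s_)[0][np.argmax(r[s_])]; pts.append(q[j,:2])
    pts=np.array(pts); f=least_squares(lambda v:np.hypot(*(pts-v).T)-.114,[.58,.01],loss='soft_l1',f_scale=.002); print('platter',f.x,np.std(f.fun))
    # head top and collar
    hd=C[m&(C[:,2]>.078)&(C[:,2]<.09)&(np.hypot(C[:,0]-.58,C[:,1]-.01)<.03)]; print('head',len(hd),hd.mean(0),np.percentile(hd,[2,98],axis=0))
```

```text
scene lid [245 144  14  14 132] [0.6478 0.0471 0.1317] [0.6303 0.0295 0.1282] [0.6734 0.0714 0.1342]
scene lid [272 159  16  15 142] [ 0.6235 -0.0643  0.1319] [ 0.6061 -0.0833  0.1281] [ 0.6504 -0.0407  0.1352]
platter [0.5795 0.0075] 0.012118218029859703
head 73 [0.5786 0.0066 0.0818] [[ 0.564  -0.0078  0.0784]
 [ 0.5937  0.0223  0.0845]]
side lid [224 186  15  14 123] [ 0.6303 -0.0549  0.1314] [ 0.6094 -0.0822  0.1283] [ 0.6551 -0.035   0.1342]
side lid [200 206  15  15 135] [0.6515 0.0588 0.132 ] [0.6323 0.0348 0.1283] [0.6739 0.0759 0.1348]
platter [0.5834 0.0116] 0.010090415594180974
head 75 [0.5831 0.0126 0.082 ] [[ 0.5684 -0.0036  0.0784]
 [ 0.5984  0.026   0.0853]]
```

>>> {"fn": "apply_moves", "kwargs": {
  "targets": [
    [[0, 0.6, 0.8, 0, -1], [0, 0.6, 0.8, 0, -1], [0, 0.6, 0.8, 0, -1], [0, 0.6, 0.8, 0, -1], [0, 0.6, 0.8, 0, -1], [0.32, 0.93, 0.16, 4, -1], [0.32, 0.93, 0.16, 4, -1], [0.32, 0.93, 0.16, 0, -1]]
  ]
}}

```text
clock: 4.87
eef_pos: [0.5512, -0.0626, 0.2444]
tool_rot: [0.117, 0.993, 0.0, 0.0]
ft_force: [0.2, -0.2, -1.5]
grip_width: 0.0112
grasp_force: 58.8
```

>>> {"fn": "apply_moves", "kwargs": {
  "targets": [
    [[0.32, 0.93, 0.16, 0, -1], [0.32, 0.93, 0.16, 0, -1], [0, 0, 0, 0, -1], [0, 0, 0, 0, -1], [0, 0, 0, 0, -1], [0, 0, 0, 0, -1]]
  ]
}}

```text
clock: 5.37
eef_pos: [0.576, 0.0095, 0.2558]
tool_rot: [0.118, 0.993, -0.0, -0.001]
ft_force: [-0.0, -0.6, -1.6]
grip_width: 0.0111
grasp_force: 58.9
```

Run:
```python
from h import *
np.set_printoptions(precision=4,suppress=True)
p,d,P=cam('wrist'); cv2.imwrite('pics/w3.png',p); np.save('/tmp/w3.npy',d)
o=get_obs(); np.savez('/tmp/w3p',e=o['eef_pos'],q=o['tool_rot']); print(o['clock'],o['eef_pos'],o['ft_force'])
C,uv=cloud(P,d); m=(np.hypot(C[:,0]-.581,C[:,1]-.01)<.045)&(C[:,2]<.1)
C=C[m];print(np.histogram(C[:,2],np.arange(.02,.1,.005)))
hd=C[C[:,2]>.078]; cl=C[(C[:,2]>.041)&(C[:,2]<.052)]
for n,t in(('head',hd),('collar',cl)): print(n,len(t),t.mean(0),np.percentile(t,[1,99],axis=0),np.median(t[:,2]))
```

```text
5.4167 [0.576  0.0092 0.256 ] [-0.2158  0.1847 -0.6044]
(array([   0, 1205,  626,   30,   30, 1274,    5,   11,   25,   29,   34,
         76,  702,  144,    0]), array([0.02 , 0.025, 0.03 , 0.035, 0.04 , 0.045, 0.05 , 0.055, 0.06 ,
       0.065, 0.07 , 0.075, 0.08 , 0.085, 0.09 , 0.095]))
head 902 [0.5824 0.0081 0.0835] [[ 0.5665 -0.009   0.0786]
 [ 0.6001  0.0249  0.0862]] 0.08402854261532974
collar 1301 [0.5771 0.0094 0.048 ] [[ 0.5528 -0.0225  0.0436]
 [ 0.6139  0.0381  0.0497]] 0.04804621450930929
```

View pics/w3.png

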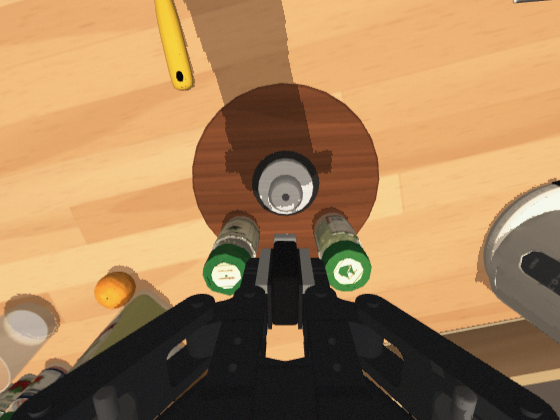

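The wrist view shows the spindle head at (286,190) on its collar at (286,183), with the jars placed symmetrically at (232,250) and (340,250). So the approach direction of -13.5° suits. The head's centre is about (0.582, 0.009) and the collar top about 0.046. I'll stage in front of it.

>>> {"fn": "apply_moves", "kwargs": {
  "targets": [
    [[-0.88, 0.23, 0, 0, -1], [-0.89, 0.23, 0, 0, -1], [0, 0, -0.85, 0, -1], [0, 0, -0.85, 0, -1], [0, 0, -0.85, 0, -1], [0, 0, -0.85, 0, -1], [0, 0, -0.8, 0, -1], [0, 0, 0, 0, -1]]
  ]
}}

```text
clock: 6.08
eef_pos: [0.5002, 0.0272, 0.0827]
tool_rot: [0.119, 0.993, -0.001, -0.006]
ft_force: [-1.7, -0.0, -2.3]
grip_width: 0.0114
grasp_force: 58.8
```

>>> {"fn": "apply_moves", "kwargs": {
  "targets": [
    [[0, 0, 0, 0, -1], [0, 0, 0, 0, -1], [0, 0, 0, 0, -1], [0, 0, 0, 0, -1]]
  ]
}}

```text
clock: 6.42
eef_pos: [0.5078, 0.0287, 0.0911]
tool_rot: [0.118, 0.993, 0.0, 0.002]
ft_force: [0.1, 0.4, -1.2]
grip_width: 0.0114
grasp_force: 58.9
```

Run:
```python
from h import *
np.set_printoptions(precision=4,suppress=True)
o=get_obs(); print(o['clock'],o['eef_pos'],o['ft_force'])
a=np.radians(-13.5); u=np.array([np.cos(a),np.sin(a),0]); n=np.array([-u[1],u[0],0]); S=np.array([.582,.009,0])
ims=[]
for k in('scene','side'):
    p,d,P=cam(k); np.save(f'/tmp/{k}2.npy',d); cv2.imwrite(f'/tmp/{k}2.png',p)
    C,uv=cloud(P,d); L=np.c_[(C-S)@u,(C-S)@n,C[:,2]]
    m=(np.hypot(L[:,0],L[:,1])<.022)&(L[:,2]>.079)&(L[:,2]<.088); print(k,'head',m.sum(),L[m].mean(0))
    m=(L[:,0]>-.07)&(L[:,0]<-.015)&(abs(L[:,1])<.028)&(L[:,2]>.056)&(L[:,2]<.075); print('clip',m.sum(),L[m].min(0),L[m].max(0))
    q=proj(P,S+[0,0,.06])[0].astype(int); c=p[q[1]-35:q[1]+35,q[0]-50:q[0]+30]; ims.append(cv2.resize(c,None,fx=5,fy=5,interpolation=2))
    print(q)
cv2.imwrite('pics/st.png',np.hstack(ims))
```

```text
6.4167 [0.5078 0.0287 0.0911] [ 0.1225  0.4294 -1.1897]
scene head 69 [-0.0024 -0.0028  0.082 ]
clip 81 [-0.0683 -0.0231  0.0587] [-0.0151  0.0196  0.0745]
[249 183]
side head 68 [0.0008 0.0028 0.0822]
clip 58 [-0.0658 -0.012   0.0598] [-0.0152  0.0268  0.0736]
[238 225]
```

View pics/st.png

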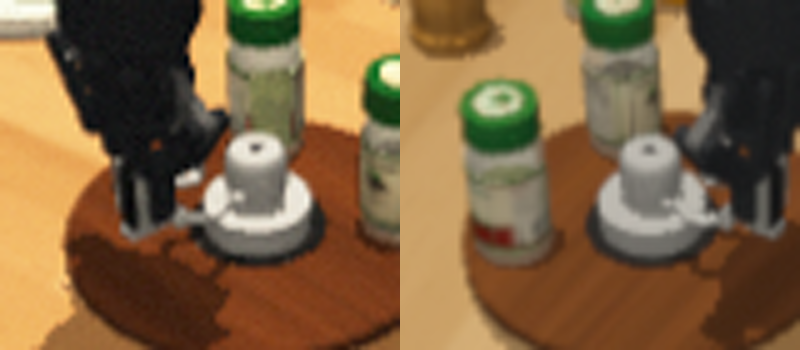

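The crops show the clip level, its tips over the collar's near edge just short of the head. It stands about 1.7 mm left of the spindle's centre line. I'll correct that and lower it toward the collar.

>>> {"fn": "apply_moves", "kwargs": {
  "targets": [
    [[-0.01, -0.04, 0, 0, -1], [0, 0, -0.12, 0, -1], [0, 0, -0.12, 0, -1], [0, 0, -0.06, 0, -1], [0, 0, 0, 0, -1], [0, 0, 0, 0, -1], [0, 0, 0, 0, -1], [0, 0, 0, 0, -1]]
  ]
}}

```text
clock: 7.18
eef_pos: [0.5056, 0.0273, 0.0767]
tool_rot: [0.117, 0.993, 0.0, 0.0]
ft_force: [-0.2, 0.4, -0.8]
grip_width: 0.011
grasp_force: 58.9
```

>>> {"fn": "apply_moves", "kwargs": {
  "targets": [
    [[0, 0, 0, 0, -1], [0, 0, 0, 0, -1], [0, 0, 0, 0, -1], [0, 0, 0, 0, -1]]
  ]
}}

```text
clock: 7.52
eef_pos: [0.5055, 0.0273, 0.0768]
tool_rot: [0.117, 0.993, 0.0, 0.0]
ft_force: [0.4, -0.2, -1.4]
grip_width: 0.0114
grasp_force: 58.9
```

>>> {"fn": "apply_moves", "kwargs": {
  "targets": [
    [[0, 0, -0.05, 0, -1], [0, 0, -0.025, 0, -1], [0, 0, 0, 0, -1], [0, 0, 0, 0, -1], [0, 0, 0, 0, -1]]
  ]
}}

```text
clock: 7.93
eef_pos: [0.5054, 0.0273, 0.0737]
tool_rot: [0.117, 0.993, -0.0, -0.0]
ft_force: [0.3, 0.7, -1.5]
grip_width: 0.0115
grasp_force: 58.9
```

>>> {"fn": "apply_moves", "kwargs": {
  "targets": [
    [[0, 0, -0.025, 0, -1], [0, 0, 0, 0, -1], [0, 0, 0, 0, -1], [0, 0, 0, 0, -1]]
  ]
}}

```text
clock: 8.27
eef_pos: [0.5056, 0.0273, 0.0729]
tool_rot: [0.117, 0.993, 0.0, 0.0]
ft_force: [-0.8, 0.4, 0.8]
grip_width: 0.0115
grasp_force: 59.4
```

>>> {"fn": "apply_moves", "kwargs": {
  "targets": [
    [[0, 0, -0.02, 0, -1], [0, 0, 0, 0, -1], [0, 0, 0, 0, -1], [0, 0, 0, 0, -1]]
  ]
}}

```text
clock: 8.6
eef_pos: [0.5057, 0.0274, 0.0724]
tool_rot: [0.117, 0.993, 0.0, 0.0]
ft_force: [-2.4, 0.1, 5.2]
grip_width: 0.0111
grasp_force: 59.9
```

>>> {"fn": "apply_moves", "kwargs": {
  "targets": [
    [[0, 0, 0.05, 0, -1], [0, 0, 0, 0, -1], [0, 0, 0, 0, -1], [0.1, -0.024, 0, 0, -1], [0.1, -0.024, 0, 0, -1], [0.1, -0.024, 0, 0, -1], [0, 0, 0, 0, -1], [0, 0, 0, 0, -1]]
  ]
}}

```text
clock: 9.27
eef_pos: [0.5179, 0.0243, 0.0737]
tool_rot: [0.117, 0.993, 0.0, 0.0]
ft_force: [0.3, 0.5, -1.5]
grip_width: 0.0109
grasp_force: 59.1
```

>>> {"fn": "apply_moves", "kwargs": {
  "targets": [
    [[0, 0, 0, 0, -1], [0, 0, 0, 0, -1], [0, 0, 0, 0, -1], [0, 0, 0, 0, -1]]
  ]
}}

```text
clock: 9.6
eef_pos: [0.5173, 0.0244, 0.0739]
tool_rot: [0.117, 0.993, -0.0, -0.0]
ft_force: [0.2, -0.2, -1.9]
grip_width: 0.0114
grasp_force: 59.1
```

Run:
```python
from h import *
np.set_printoptions(precision=4,suppress=True)
o=get_obs(); a=np.radians(-13.5); u=np.array([np.cos(a),np.sin(a),0]); n=np.array([-u[1],u[0],0]); S=np.array([.582,.009,0]);e=o['eef_pos']
print(o['clock'],e,(e-S)@u,(e-S)@n,o['ft_force']@u,o['ft_force']@n,o['ft_force'][2])
ims=[]
for k in('scene','side'):
    p,d,P=cam(k); q=proj(P,S+[0,0,.06])[0].astype(int); c=p[q[1]-24:q[1]+24,q[0]-30:q[0]+25]; ims.append(cv2.resize(c,None,fx=7,fy=7,interpolation=2))
cv2.imwrite('pics/st2.png',np.hstack(ims))
```

```text
9.6 [0.5173 0.0244 0.0739] -0.06651415584626769 -9.383391903585413e-05 0.2698045696930186 -0.11081138762162836 -1.8655427229728145
```

View pics/st2.png

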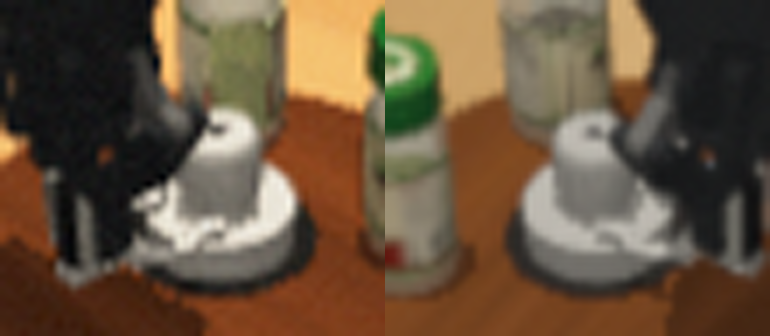

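The clip lies flat above the collar with its tips just short of the core and no contact force. I'll push in small steps.

>>> {"fn": "apply_moves", "kwargs": {
  "targets": [
    [[0.075, -0.018, 0, 0, -1], [0.075, -0.018, 0, 0, -1], [0, 0, 0, 0, -1], [0, 0, 0, 0, -1], [0, 0, 0, 0, -1]]
  ]
}}

```text
clock: 10.12
eef_pos: [0.5234, 0.0229, 0.0738]
tool_rot: [0.117, 0.993, -0.0, -0.0]
ft_force: [-0.6, -0.7, -1.0]
grip_width: 0.0112
grasp_force: 59.1
```

>>> {"fn": "apply_moves", "kwargs": {
  "targets": [
    [[0.05, -0.012, 0, 0, -1], [0.05, -0.012, 0, 0, -1], [0, 0, 0, 0, -1], [0, 0, 0, 0, -1], [0, 0, 0, 0, -1]]
  ]
}}

```text
clock: 10.53
eef_pos: [0.5274, 0.022, 0.0739]
tool_rot: [0.117, 0.993, -0.0, -0.0]
ft_force: [-0.5, -0.2, -1.2]
grip_width: 0.0113
grasp_force: 59.1
```

>>> {"fn": "apply_moves", "kwargs": {
  "targets": [
    [[0.05, -0.012, 0, 0, -1], [0, 0, 0, 0, -1], [0, 0, 0, 0, -1], [0, 0, 0, 0, -1]]
  ]
}}

```text
clock: 10.87
eef_pos: [0.5294, 0.0215, 0.0739]
tool_rot: [0.117, 0.993, -0.0, -0.0]
ft_force: [0.4, -0.3, -1.0]
grip_width: 0.0116
grasp_force: 59.1
```

>>> {"fn": "apply_moves", "kwargs": {
  "targets": [
    [[0.05, -0.012, 0, 0, -1], [0, 0, 0, 0, -1], [0, 0, 0, 0, -1], [0, 0, 0, 0, -1]]
  ]
}}

```text
clock: 11.2
eef_pos: [0.5309, 0.0211, 0.0736]
tool_rot: [0.117, 0.993, -0.0, -0.001]
ft_force: [-2.4, 0.5, -1.2]
grip_width: 0.0111
grasp_force: 59.1
```

>>> {"fn": "apply_moves", "kwargs": {
  "targets": [
    [[0.05, -0.012, 0, 0, -1], [0, 0, 0, 0, -1], [0, 0, 0, 0, -1], [0, 0, 0, 0, -1]]
  ]
}}

```text
clock: 11.53
eef_pos: [0.532, 0.0208, 0.0737]
tool_rot: [0.117, 0.993, 0.0, -0.002]
ft_force: [-5.1, 1.1, 1.9]
grip_width: 0.0113
grasp_force: 59.5
```

>>> {"fn": "apply_moves", "kwargs": {
  "targets": [
    [[0.05, -0.012, 0, 0, -1], [0, 0, 0, 0, -1], [0, 0, 0, 0, -1], [0, 0, 0, 0, -1]]
  ]
}}

```text
clock: 11.87
eef_pos: [0.534, 0.0203, 0.0737]
tool_rot: [0.117, 0.993, 0.0, -0.001]
ft_force: [-4.4, 1.1, 1.2]
grip_width: 0.0112
grasp_force: 59.5
```

>>> {"fn": "apply_moves", "kwargs": {
  "targets": [
    [[0.05, -0.012, 0, 0, -1], [0, 0, 0, 0, -1], [0, 0, 0, 0, -1], [0, 0, 0, 0, -1]]
  ]
}}

```text
clock: 12.2
eef_pos: [0.535, 0.02, 0.0738]
tool_rot: [0.117, 0.993, 0.0, -0.002]
ft_force: [-8.5, 2.2, 5.1]
grip_width: 0.0112
grasp_force: 60.0
```

>>> {"fn": "apply_moves", "kwargs": {
  "targets": [
    [[0.05, -0.012, 0, 0, -1], [0, 0, 0, 0, -1], [0, 0, 0, 0, -1], [0, 0, 0, 0, -1]]
  ]
}}

```text
clock: 12.53
eef_pos: [0.5358, 0.0199, 0.0739]
tool_rot: [0.117, 0.993, 0.0, -0.004]
ft_force: [-10.9, 2.4, 8.3]
grip_width: 0.0114
grasp_force: 60.5
```

>>> {"fn": "apply_moves", "kwargs": {
  "targets": [
    [[0.05, -0.012, 0, 0, -1], [0, 0, 0, 0, -1], [0, 0, 0, 0, -1], [0, 0, 0, 0, -1]]
  ]
}}

```text
clock: 12.87
eef_pos: [0.5365, 0.0197, 0.074]
tool_rot: [0.117, 0.993, 0.001, -0.005]
ft_force: [-14.9, 3.1, 12.8]
grip_width: 0.0116
grasp_force: 61.1
```

Force is up to 15 N with a high Fz: the nose is pitching onto the collar. I'll back off, raise it about 1.2 mm and check.

>>> {"fn": "apply_moves", "kwargs": {
  "targets": [
    [[-0.1, 0.024, 0, 0, -1], [0, 0, 0, 0, -1], [0, 0, 0, 0, -1], [0, 0, 0, 0, -1]]
  ]
}}

```text
clock: 13.2
eef_pos: [0.5352, 0.02, 0.0738]
tool_rot: [0.117, 0.993, 0.0, -0.002]
ft_force: [-7.1, 1.3, 5.3]
grip_width: 0.0115
grasp_force: 59.6
```

>>> {"fn": "apply_moves", "kwargs": {
  "targets": [
    [[0, 0, 0.03, 0, -1], [0, 0, 0, 0, -1], [0, 0, 0, 0, -1], [0, 0, 0, 0, -1]]
  ]
}}

```text
clock: 13.53
eef_pos: [0.5354, 0.0199, 0.0743]
tool_rot: [0.117, 0.993, 0.0, -0.002]
ft_force: [-5.9, 1.1, -0.3]
grip_width: 0.0114
grasp_force: 59.2
```

Run:
```python
from h import *
np.set_printoptions(precision=4,suppress=True)
o=get_obs(); print(o['ft_force'],o['ft_torque'],o['eef_pos'],o['tool_rot'])
S=np.array([.582,.009,0]); ims=[]
for k in('scene','side'):
    p,d,P=cam(k); q=proj(P,S+[0,0,.06])[0].astype(int); c=p[q[1]-24:q[1]+24,q[0]-30:q[0]+25]; ims.append(cv2.resize(c,None,fx=7,fy=7,interpolation=2))
cv2.imwrite('pics/st3.png',np.hstack(ims))
```

```text
[-5.9294  1.1445 -0.2953] [0.2852 1.2146 0.0256] [0.5354 0.0199 0.0743] [ 0.1172  0.9931  0.     -0.0022]
```

View pics/st3.png

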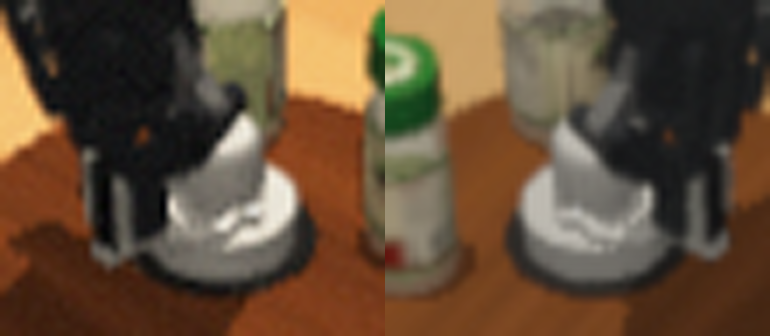

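Clip is flat between collar and head and straddling the core, and the vertical load is gone. I'll carry on pushing.

>>> {"fn": "apply_moves", "kwargs": {
  "targets": [
    [[0.05, -0.012, 0.005, 0, -1], [0, 0, 0, 0, -1], [0, 0, 0, 0, -1], [0, 0, 0, 0, -1]]
  ]
}}

```text
clock: 13.97
eef_pos: [0.5363, 0.0196, 0.0743]
tool_rot: [0.117, 0.993, 0.0, -0.003]
ft_force: [-8.4, 1.4, 0.7]
grip_width: 0.0113
grasp_force: 59.3
```

>>> {"fn": "apply_moves", "kwargs": {
  "targets": [
    [[0.05, -0.012, 0.01, 0, -1], [0, 0, 0, 0, -1], [0, 0, 0, 0, -1], [0, 0, 0, 0, -1]]
  ]
}}

```text
clock: 14.3
eef_pos: [0.537, 0.0194, 0.0744]
tool_rot: [0.117, 0.993, 0.0, -0.005]
ft_force: [-9.7, 3.4, 2.4]
grip_width: 0.0113
grasp_force: 59.5
```

>>> {"fn": "apply_moves", "kwargs": {
  "targets": [
    [[0.04, -0.01, 0.012, 0, -1], [0, 0, 0, 0, -1], [0, 0, 0, 0, -1], [0, 0, 0, 0, -1]]
  ]
}}

```text
clock: 14.63
eef_pos: [0.5382, 0.0191, 0.0745]
tool_rot: [0.117, 0.993, 0.0, -0.005]
ft_force: [-10.0, 2.2, 1.2]
grip_width: 0.0114
grasp_force: 59.4
```

>>> {"fn": "apply_moves", "kwargs": {
  "targets": [
    [[0.03, -0.008, 0.01, 0, -1], [0, 0, 0, 0, -1], [0, 0, 0, 0, -1], [0, 0, 0, 0, -1]]
  ]
}}

```text
clock: 14.97
eef_pos: [0.5398, 0.0186, 0.0746]
tool_rot: [0.117, 0.993, 0.0, -0.005]
ft_force: [-8.8, 1.3, -2.1]
grip_width: 0.0112
grasp_force: 59.0
```

>>> {"fn": "apply_moves", "kwargs": {
  "targets": [
    [[0.03, -0.007, -0.01, 0, -1], [0, 0, 0, 0, -1], [0, 0, 0, 0, -1], [0, 0, 0, 0, -1]]
  ]
}}

```text
clock: 15.3
eef_pos: [0.5414, 0.0183, 0.0746]
tool_rot: [0.117, 0.993, 0.0, -0.004]
ft_force: [-8.3, 1.9, 0.7]
grip_width: 0.0112
grasp_force: 59.2
```

>>> {"fn": "apply_moves", "kwargs": {
  "targets": [
    [[0.03, -0.007, -0.01, 0, -1], [0, 0, 0, 0, -1], [0, 0, 0, 0, -1], [0, 0, 0, 0, -1]]
  ]
}}

```text
clock: 15.63
eef_pos: [0.5434, 0.0178, 0.0741]
tool_rot: [0.117, 0.993, 0.0, -0.004]
ft_force: [-5.9, 0.5, -3.4]
grip_width: 0.0109
grasp_force: 58.9
```

>>> {"fn": "apply_moves", "kwargs": {
  "targets": [
    [[0.03, -0.007, -0.01, 0, -1], [0, 0, 0, 0, -1], [0, 0, 0, 0, -1], [0, 0, 0, 0, -1]]
  ]
}}

```text
clock: 15.97
eef_pos: [0.5472, 0.0171, 0.0747]
tool_rot: [0.117, 0.993, -0.0, -0.001]
ft_force: [-1.8, -0.1, -1.8]
grip_width: 0.0117
grasp_force: 58.9
```

>>> {"fn": "apply_moves", "kwargs": {
  "targets": [
    [[0.02, -0.005, 0, 0, -1], [0, 0, 0, 0, -1], [0, 0, 0, 0, -1], [0, 0, 0, 0, -1]]
  ]
}}

```text
clock: 16.3
eef_pos: [0.5493, 0.0167, 0.0755]
tool_rot: [0.117, 0.993, -0.0, 0.001]
ft_force: [-1.2, -0.1, -4.2]
grip_width: 0.011
grasp_force: 58.7
```

>>> {"fn": "apply_moves", "kwargs": {
  "targets": [
    [[0.012, -0.003, -0.03, 0, -1], [0, 0, 0, 0, -1], [0, 0, 0, 0, -1], [0, 0, 0, 0, -1]]
  ]
}}

```text
clock: 16.63
eef_pos: [0.5496, 0.0167, 0.0748]
tool_rot: [0.117, 0.993, 0.0, 0.001]
ft_force: [-1.9, 0.0, 3.1]
grip_width: 0.0114
grasp_force: 59.6
```

>>> {"fn": "apply_moves", "kwargs": {
  "targets": [
    [[0.015, -0.004, 0, 0, -1], [0, 0, 0, 0, -1], [0, 0, 0, 0, -1], [0, 0, 0, 0, -1]]
  ]
}}

```text
clock: 16.97
eef_pos: [0.5498, 0.0167, 0.0744]
tool_rot: [0.117, 0.993, 0.0, 0.0]
ft_force: [-2.3, -0.2, 4.5]
grip_width: 0.0114
grasp_force: 59.7
```

>>> {"fn": "apply_moves", "kwargs": {
  "targets": [
    [[0.02, -0.005, 0.015, 0, -1], [0, 0, 0, 0, -1], [0, 0, 0, 0, -1], [0, 0, 0, 0, -1]]
  ]
}}

```text
clock: 17.3
eef_pos: [0.55, 0.0165, 0.0745]
tool_rot: [0.117, 0.993, 0.0, -0.001]
ft_force: [-3.9, 0.9, 2.0]
grip_width: 0.0115
grasp_force: 59.6
```

>>> {"fn": "apply_moves", "kwargs": {
  "targets": [
    [[0.02, -0.005, 0, 0, -1], [0, 0, 0, 0, -1], [0, 0, 0, 0, -1], [0, 0, 0, 0, -1]]
  ]
}}

```text
clock: 17.63
eef_pos: [0.5504, 0.0164, 0.0745]
tool_rot: [0.117, 0.993, 0.0, -0.001]
ft_force: [-6.1, 1.0, 3.7]
grip_width: 0.0117
grasp_force: 59.6
```

The clip snapped in and the push is rising steeply again, so it is home. I'll relax the load, then release.

>>> {"fn": "apply_moves", "kwargs": {
  "targets": [
    [[-0.045, 0.011, 0.015, 0, -1], [0, 0, 0, 0, -1], [0, 0, 0, 0, -1], [0, 0, 0, 0, -1]]
  ]
}}

```text
clock: 17.97
eef_pos: [0.5494, 0.0166, 0.0748]
tool_rot: [0.117, 0.993, -0.0, -0.0]
ft_force: [-1.7, 0.6, -3.8]
grip_width: 0.011
grasp_force: 58.7
```

>>> {"fn": "apply_moves", "kwargs": {
  "targets": [
    [[0, 0, 0, 0, -0.4], [0, 0, 0, 0, -0.4], [0, 0, 0, 0, -0.4], [0, 0, 0, 0, -0.4], [0, 0, 0, 0, -0.4], [0, 0, 0, 0, -0.4]]
  ]
}}

```text
clock: 18.47
eef_pos: [0.5499, 0.0166, 0.0757]
tool_rot: [0.117, 0.993, 0.0, 0.0]
ft_force: [0.3, 0.9, 0.8]
grip_width: 0.0258
grasp_force: 0.0
```

>>> {"fn": "apply_moves", "kwargs": {
  "targets": [
    [[-0.2, 0.048, 0, 0, -0.4], [-0.4, 0.096, 0, 0, -0.4], [-0.4, 0.096, 0.2, 0, -0.4], [-0.4, 0.096, 0.5, 0, -0.4], [-0.3, 0.07, 0.9, 0, -0.4], [0, 0, 0.9, 0, -0.4], [0, 0, 0.9, 0, -0.4], [0, 0, 0.5, 0, -0.4]]
  ]
}}

```text
clock: 19.13
eef_pos: [0.482, 0.0332, 0.2357]
tool_rot: [0.117, 0.993, 0.001, 0.003]
ft_force: [1.4, -0.2, 1.0]
grip_width: 0.0257
grasp_force: 0.0
```

Run:
```python
from h import *
np.set_printoptions(precision=4,suppress=True)
S=np.array([.582,.009,0]); ims=[]
for k in('scene','side','wrist'):
    p,d,P=cam(k); q=proj(P,S+[0,0,.06])[0].astype(int); print(k,q)
    c=p[max(q[1]-30,0):q[1]+30,q[0]-32:q[0]+32]
    ims.append(cv2.resize(c,(260,244),interpolation=2))
cv2.imwrite('pics/end.png',np.hstack(ims))
```

```text
scene [249 183]
side [238 225]
wrist [283 271]
```

View pics/end.png

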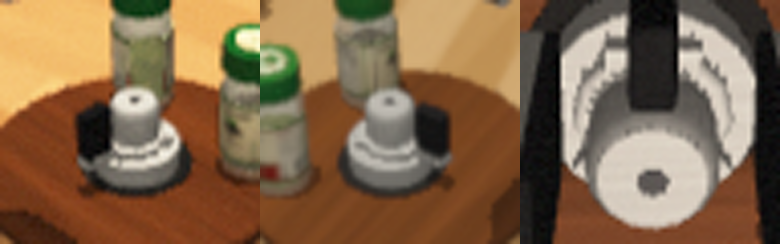

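The crops show the clip flat in the groove around the core, with the tab clear of the head. I'll check the tab-to-axis distance (should be 37 mm) by numbers.

Run:
```python
from h import *
np.set_printoptions(precision=4,suppress=True)
a=np.radians(-13.5); u=np.array([np.cos(a),np.sin(a),0]); n=np.array([-u[1],u[0],0]); S=np.array([.582,.009,0])
print(get_obs()['ft_force'])
for k in('scene','side'):
    p,d,P=cam(k); C,uv=cloud(P,d); L=np.c_[(C-S)@u,(C-S)@n,C[:,2]]; dark=p[uv[:,1],uv[:,0]].max(1)<60
    r=np.hypot(L[:,0],L[:,1])
    h=(r<.025)&(L[:,2]>.075)&(L[:,2]<.09)&~dark; t=dark&(L[:,0]<-.015)&(L[:,0]>-.06)&(abs(L[:,1])<.015)&(L[:,2]>.06)&(L[:,2]<.1)
    for nm,m in(('head',h),('tab',t)): print(k,nm,m.sum(),(np.percentile(L[m],2,axis=0)+np.percentile(L[m],98,axis=0))/2,np.percentile(L[m],[2,98],axis=0).round(4).tolist())
```

```text
[ 0.1037  0.4473 -0.7724]
scene head 86 [-0.0031 -0.0034  0.08  ] [[-0.0186, -0.018, 0.0756], [0.0124, 0.0112, 0.0845]]
scene tab 92 [-0.0384 -0.0019  0.0768] [[-0.0508, -0.0075, 0.0604], [-0.0259, 0.0036, 0.0933]]
side head 88 [0.0002 0.0028 0.0802] [[-0.015, -0.0126, 0.0757], [0.0153, 0.0182, 0.0847]]
side tab 85 [-0.0369  0.0037  0.0771] [[-0.0483, -0.0023, 0.0608], [-0.0254, 0.0096, 0.0935]]
```

```bash
python3 -c "
from workcell import order
print(order.job_done())"
```

```text
the job is handed in; nothing more can be done
None
```

The clip is snapped home in the spindle's groove and released. The push peaked at about 15 N (roughly 1.5 mm of spindle give by the stated stiffness, under the 2 mm limit). The jars, fruit, peeler and timer were not touched, and the job was handed in at about 19 s.

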